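# Clamp a cigar mould in the quick-release vise

### The job

Clamp the cigar mould that stands in the grey quick-release vise: press the lever at the side of the sliding jaw down and, keeping it down, slide the jaw up to the mould, then let the lever spring back up. After that swing the ball-ended screw handle up and over to its other side, well past upright, so that the jaw is screwed tight; leave the mould standing upright between the jaws and let go.

Things in the scene. Friction and masses are not known exactly. Their poses are not given: they have to be found in the camera images.
- mould: Pale wooden cigar mould to clamp: 140 long (its x), 50 thick (y), 70 tall, 0.3 kg, five dark cigar heads in a row on top. Stands loose on the vise's bed, 30 above the table, 1 to 4 short of the fixed jaw (top 95 above the table). Origin: centre of underside; y, nearly the jaw's y, points to the fixed jaw. The longer eight-head mould lying outside the vise is not part of the job.
- jaw: Sliding jaw of the grey vise, a plate 130 wide (x), 63 high, sprung (4 N/mm). Origin: foot of its front face, mid-width, 30 above the table. y: its way to the mould, 55 to 125 off; x: right when looking along y; z up. The block behind it (top 90 above the table) carries lever and screw. Lever down: slides with 2 to 3 N, 5 N with the mould; push it up with 10 N. Lever up: cannot slide back.
- paddle (a point): Mid upper face of the quick-release lever's paddle, 69 above the table; in the jaw's frame at x +90, y -50. Paddle 55 long (x), 48 wide (y) between front and rear lips 18 high that a fingertip can push to slide the jaw. Hinged along jaw x, 45 behind and 7 below the point. At 7 to 10 N the point sinks straight down 13 to a stop; 8 down unlocks the jaw. Springs up and locks when let go.
- handle (a point): Centre of the steel ball (24 wide) ending the screw's 12 thick handle, 85 from the screw axis. Axis: along jaw y, at jaw x 0, 70 above the table; handle 110 behind the jaw's face. Starts leaning 21 to 35 deg to jaw -x; push ball or bar over the top to +x (stop at 57 deg; 45 past upright is tight) with 5 to 12 N. Feeds the jaw 1 per 10 deg. Stays where left. Sizes in mm.

How it is judged:
On the way, in this order (a step that is already met when the one before it is completed fails the run):
1. the lever is pressed at least 5 mm while the jaw is still more than 25 mm from the mould (z of paddle in the frame of jaw below 0.034 m and y of jaw in the frame of mould below -0.05 m), for 0.1 s.
2. with the lever still down, the jaw is brought to within 3 mm of the mould (z of paddle in the frame of jaw below 0.036 m and y of jaw in the frame of mould above -0.028 m), for 0.1 s.
3. the lever is let up before the handle is swung (z of paddle in the frame of jaw above 0.037 m and x of handle in the frame of jaw below -0.02 m), for 0.1 s.
At the end, for the whole second after the job is handed in: The mould stands upright and square (within 6 degrees) and still between the jaws, the sliding jaw presses on it with more than 8 N, the lever is up (within 2 mm) and the screw handle leans to its other side (its ball at least 28 mm past the axis, about 20 degrees past upright) (contact force between jaw and mould above 8 N and x of handle in the frame of jaw above 0.028 m and z of paddle in the frame of jaw above 0.037 m and angle between mould's own z axis and vertical below 0.1 rad and linear speed of mould below 0.02 m/s and angle between the y axis of mould and the y axis of jaw, either way round below 0.1 rad); the robot touches nothing.
It fails at once if the mould is tipped over or lifted out of the vise (angle between mould's own z axis and vertical above 0.35 rad or height (world z) of mould above 0.06 m).
It also fails if it takes over 45 s, if anything falls off the work surface, if the arm or the gripper's body presses on something with over 40 N, if the wrist force passes 120 N, or if a joint passes its speed limit or range.

### The arm

A 6-joint arm with a two-finger parallel gripper is mounted at the origin on the work surface. World frame = base frame: x ahead of the robot, y to its left, z up, the work surface at z = 0. Lengths are in m, angles in rad, forces in N, time in s.
With the tool pointing down it reaches from about 0.4 to 0.825 m from the base axis. Payload 7 kg.
Tool frame: the origin (TCP) lies midway between the tips of the shut fingers; the grasp point (between the pads) lies 19 mm behind it; z points along the fingers, x is the direction in which the jaws open and shut, and the axes are right-handed (so a half turn about z gives the same grasp; the last joint's range is limited). The gripper opens to 88 mm and grips with 3 to 60 N. Pads are 19 mm wide; open, the fingers measure 130 mm over their backs; the gripper's body (78 mm by 193 mm) begins 47 mm behind the grasp point.
Start: joints at [1.538, 0.359, 0.012, 0, -1.224, -0.288], TCP at [0.213, 0.641, 0.227] pointing down, gripper open.
Joint ranges: [-3.07, 3.07], [-1.43, 2.12], [-1.02, 1.25], [-3.03, 1.67], [-3.05, -0], [-3.03, 3.03]. Speed limits (rad/s): [2.39, 2.39, 3.01, 3.14, 3.14, 3.14].

### API

Orientations are given as a unit quaternion [w, x, y, z].
In Python, from rig import sense, imaging, ticket gives the robot as it stands.
- The arm moves only by the shell command python3 -m crank 'ROWS' [FORCE]. ROWS is JSON, a list of rows, each a list of 7 numbers: the turn, a rotation vector about the tool's x, y, z in rad, then the shift along the tool's x, y, z in m, then the opening, from -1 (shut) to 1 (fully open). A call has 1 to 20 rows; each row shifts and turns the commanded pose from where the row before left it, along the tool's axes as they then stand; what a row does not reach is not made up. A row lasts 1/12 s, in which the tool goes at most 41.7 mm and 7.16 degrees, less where a joint would pass 70% of its speed; a pose out of reach is approached as far as the arm can. A call with a gripper value outside its range is refused whole. The fingers move at their own pace and stop on an object; FORCE is the grip in N (left out, the last holds). Time passes only in rows, so rows that do not move let the fingers close. It gives the time, the measured TCP pose, the force and the opening at its end, in the units of the state.
- sense(): the state, without advancing time (a new reading comes with each control period).
- imaging.get_image(name): name is "scene" or "side" or "wrist"; returns (picture, depth): 420x560x3 uint8, red, green, blue; 420x560 float32, m along the optical axis (not along the pixel's ray), 0 where there is no reading.
- imaging.camera_params(name): a dict with "mtx" (3x3 intrinsics, pixels), "position" and "attitude" of the camera in the world. Camera axes: x right, y up, looking along -z (the intrinsics and any distortion apply to the point x, -y, -z); pixel columns grow to the right and rows downward; lengths in m; the calibration is good to about 2 mm. A picture is of the moment at which its call begins: read the wrist's pose just before it. camera_params takes no time and is no camera call; for the wrist camera it gives the pose at the moment of the call.
- ticket.finish_job(): hands the job in, once; it reports no verdict.
The state is a dict: "clock": time; "joint_positions": joint angles; "joint_velocities": joint speeds; "joint_efforts": joint torques, N m; "ee_pos": TCP position; "tcp_rot": TCP orientation; "contact_force": force on the tool from outside, world axes, zero at the start; "ft_torque": the same for the moment, N m; "opening": finger opening in m.
Only numpy, scipy, OpenCV 4.12 (cv2) and the standard library are available. Lean on these libraries where they do the work, as an engineer would, in place of code of your own. Each camera call takes 0.05 s, during which the arm holds its last target.

## Working session

There is one attempt and no reset: what is moved stays moved. The work goes in short steps, Python scripts to look and compute and a shell command to move; the robot and the scene stay as the last step left them, time stands still between calls to the robot, and variables do not carry over. Pictures are saved under pics/ and viewed, and the job is handed in when it is done.

```bash
ls; mkdir -p pics; python3 - <<'E'
from rig import sense, imaging, ticket
import cv2,numpy as np
s=sense();print(s)
for n in ["scene","side","wrist"]:
    p=imaging.camera_params(n);print(n,p)
    im,d=imaging.get_image(n);np.savez(f"pics/{n}0.npz",im=im,d=d,mtx=p["mtx"],pos=p["position"],att=p["attitude"])
    cv2.imwrite(f"pics/{n}0.png",im[:,:,::-1])
E
```

```text
pics
{'clock': 0.0, 'joint_positions': array([ 1.53806125e+00,  3.59384836e-01,  1.10457111e-02, -3.88661749e-04,
       -1.22407804e+00, -2.88082440e-01]), 'joint_velocities': array([-7.43759684e-05, -6.09691716e-04,  6.69801831e-04,  1.50252165e-03,
        7.46814346e-04,  9.56544921e-04]), 'joint_efforts': array([-1.12643229e-03, -5.82722211e+01,  2.93062431e+01,  6.99694186e+00,
        7.00664241e-03, -1.47305182e-04]), 'ee_pos': array([0.21272512, 0.6400808 , 0.22561134]), 'tcp_rot': array([-6.40021277e-04, -5.85034804e-01,  8.11007761e-01, -5.29659553e-04]), 'contact_force': array([-0.14548501,  0.3501353 , -0.12453206]), 'ft_torque': array([0.05559952, 0.0008457 , 0.00525235]), 'opening': 0.08777198124805488}
scene {'mtx': array([[461.77022728,   0.        , 287.01945751],
       [  0.        , 461.77022728, 212.36341317],
       [  0.        ,   0.        ,   1.        ]]), 'position': array([ 1.03899781, -0.49732846,  0.61505759]), 'attitude': array([0.82979819, 0.44145598, 0.14984166, 0.30675569])}
side {'mtx': array([[439.59008123,   0.        , 277.39676878],
       [  0.        , 439.59008123, 213.02111764],
       [  0.        ,   0.        ,   1.        ]]), 'position': array([0.17269657, 0.47365651, 0.51890131]), 'attitude': array([-0.34560407, -0.17729289,  0.43568092,  0.81197734])}
wrist {'mtx': array([[309.05322427,   0.        , 283.29539459],
       [  0.        , 309.05322427, 209.73241725],
       [  0.        ,   0.        ,   1.        ]]), 'position': array([0.28998727, 0.61447933, 0.38434203]), 'attitude': array([-0.57839078,  0.08915586, -0.12170237,  0.80168814])}
```

View pics/scene0.png

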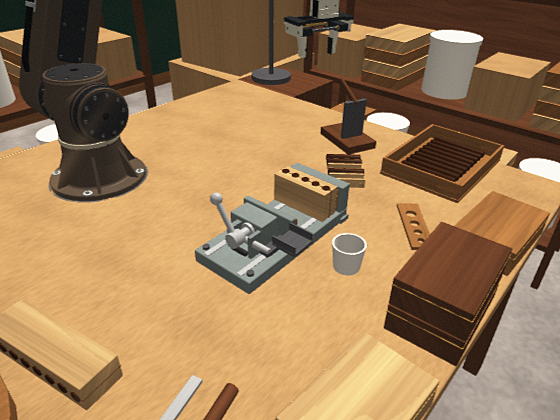

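View pics/side0.png

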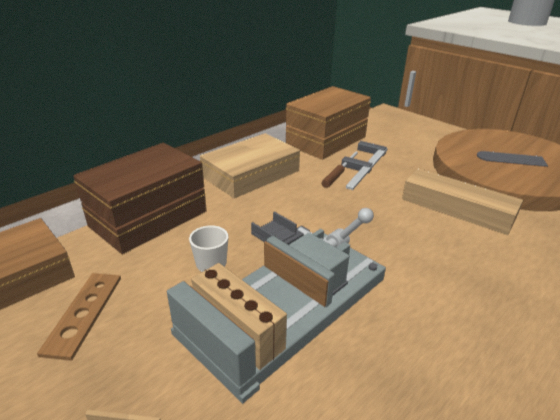

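View pics/wrist0.png

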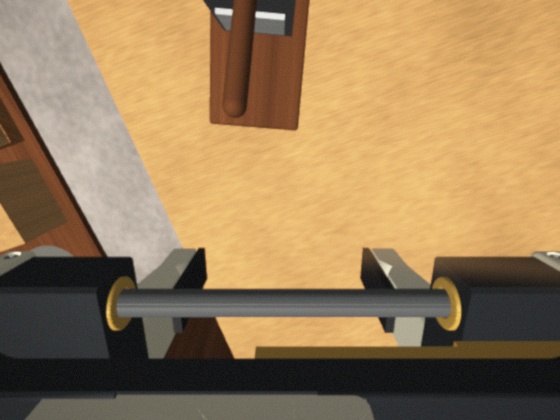

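Scene shows the vise at the centre: ball near (216,198), paddle near (293,241), mould top near (307,182). In side: ball (366,215), paddle (277,235), mould heads (210,274)-(266,317).

```bash
cat > h.py <<'E'
import numpy as np,cv2
from scipy.spatial.transform import Rotation as R
def load(n):
    return np.load(f"pics/{n}.npz")
def pose(z):
    q=z["att"];return R.from_quat([q[1],q[2],q[3],q[0]]).as_matrix(),z["pos"]
def ray(z,u,v):
    K=z["mtx"];A,p=pose(z)
    return p,A@np.array([(u-K[0,2])/K[0,0],-(v-K[1,2])/K[1,1],-1])
def plane(z,u,v,h):
    p,d=ray(z,u,v);return p+d*(h-p[2])/d[2]
def cloud(z):
    K=z["mtx"];A,p=pose(z);d=z["d"];v,u=np.indices(d.shape)
    c=np.stack([(u-K[0,2])/K[0,0]*d,-(v-K[1,2])/K[1,1]*d,-d],-1)
    P=c@A.T+p;P[d<=0]=np.nan;return P
def proj(z,X):
    K=z["mtx"];A,p=pose(z);c=(np.asarray(X)-p)@A
    return K[0,2]+K[0,0]*c[...,0]/-c[...,2],K[1,2]-K[1,1]*c[...,1]/-c[...,2]
E
python3 - <<'E'
from h import *
for n,(a,b,c,d) in {"scene0":(180,360,150,300),"side0":(150,400,190,400)}.items():
    z=load(n);cv2.imwrite(f"pics/{n}c.png",cv2.resize(z["im"][c:d,a:b,::-1],None,fx=(800/(b-a)) if n[1]=='c' else 2.8,fy=(600/(d-c)) if 0 else (800/(b-a) if n[1]=='c' else 2.8),interpolation=cv2.INTER_CUBIC)[:600])
s=load("scene0");t=load("side0");P=cloud(s);Q=cloud(t)
print(P[198,216],Q[215,366],P[241,293],Q[235,277],P[182,307])
for z,C in((s,P),(t,Q)):
    for lo,hi,w in((.097,.104,'mould'),(.088,.0915,'blk'),(.066,.072,'paddle'),(.0930,.0955,'fixed')):
        m=(C[...,2]>lo)&(C[...,2]<hi)&(C[...,0]>.35)&(C[...,0]<.9)&(abs(C[...,1])<.3)
        n,l,st,ce=cv2.connectedComponentsWithStats(m.astype(np.uint8))
        for i in range(1,n):
            if st[i,4]>60: 
                pts=C[l==i][:,:2].astype(np.float32);r=cv2.minAreaRect(pts)
                print(w,st[i],np.round(r[0],4),np.round(r[1],4),r[2])
E
```

```text
[ 0.48130911 -0.02038329  0.14851053] [ 0.46783911 -0.0072553   0.14967348] [0.61225137 0.0493347  0.07424598] [0.59768464 0.05172462 0.07177503] [0.52130261 0.20785729 0.09833202]
mould [275 166  63  31 769] [0.5136 0.2119] [0.0581 0.1415] 88.18008422851562
mould [392 285  44  23 148] [0.8633 0.0386] [0.0727 0.0055] 4.545526504516602
blk [292 185  58  15  91] [0.5617 0.2075] [0.126  0.0568] 40.68421173095703
blk [231 199  82  36 695] [0.5518 0.0572] [0.1751 0.0661] 4.9437947273254395
paddle [275 185  74  24 170] [0.5368 0.1985] [0.1666 0.0689] 30.43191146850586
paddle [226 224  87  33 634] [0.5727 0.0261] [0.1317 0.1052] 1.4911749362945557
paddle [389 299  43  23 117] [0.8634 0.0391] [0.0725 0.0049] 3.2581064701080322
fixed [294 163  55  28 298] [0.5173 0.2514] [0.043  0.1495] 88.8745346069336
mould [ 87 169 116  43 376] [0.8259 0.152 ] [0.2156 0.0782] 70.24522399902344
mould [ 192  264   95   73 2894] [0.5118 0.2112] [0.1414 0.0514] 0.862092912197113
blk [112 188  63  28 118] [0.8184 0.171 ] [0.0053 0.13  ] 3.481754779815674
blk [ 289  233   60   38 1015] [0.5082 0.0498] [0.0849 0.
[... 269 characters left out ...]
46  26  85] [0.4624 0.2675] [0.0601 0.0237] 27.422231674194336
paddle [ 90 184 114  43 320] [0.8262 0.1532] [0.2151 0.0768] 69.94969177246094
paddle [261 221  51  24 462] [0.6008 0.0257] [0.0623 0.0695] 86.67828369140625
paddle [264 251  70  43 208] [0.5168 0.0952] [0.1307 0.0179] 8.236221313476562
paddle [169 304  87  66 251] [0.5115 0.2706] [0.1491 0.029 ] 12.193831443786621
paddle [255 329  32  24 101] [0.4424 0.2109] [0.0503 0.008 ] 82.91239929199219
fixed [269 237  37  23 162] [0.5437 0.0853] [0.0725 0.0146] 0.6957146525382996
fixed [303 258  31  20 124] [0.4799 0.0848] [0.0513 0.0148] 0.8869418501853943
fixed [ 167  282   88   74 1405] [0.5153 0.257 ] [0.1507 0.0302] 0.5325081944465637
```

```bash
python3 - <<'E'
from h import *
t=load("side0");s=load("scene0");Q=cloud(t);P=cloud(s)
m=(Q[...,2]>.045)&(Q[...,2]<.085)&(Q[...,0]>.44)&(Q[...,0]<.60)&(Q[...,1]>.08)&(Q[...,1]<.11)
a=Q[m];f=np.polyfit(a[:,0],a[:,1],1);print("front",len(a),f,np.degrees(np.arctan(f[0])),a[:,0].min(),a[:,0].max(),np.polyval(f,.515), np.std(a[:,1]-np.polyval(f,a[:,0])))
m=(Q[...,2]>.094)&(Q[...,2]<.104)&(Q[...,1]>.06)&(Q[...,1]<.12)&(Q[...,0]>.4)&(Q[...,0]<.65);a=Q[m];print("jawtop",a.min(0),a.max(0),np.median(a[:,2]))
for n,C in(("side",Q),("scene",P)):
  # ball
  m=(C[...,2]>.12)&(C[...,2]<.2)&(abs(C[...,1])<.06)&(C[...,0]>.4)&(C[...,0]<.56);a=C[m];print(n,"ball",len(a),a.min(0),a.max(0),a.mean(0))
  from scipy.optimize import least_squares
  a=a[a[:,2]>a[:,2].max()-.022]
  r=least_squares(lambda c:np.linalg.norm(a-c,axis=1)-.012,a.mean(0),loss='soft_l1',f_scale=.001);print(r.x,np.abs(r.fun).mean())
  m=(C[...,0]>.575)&(C[...,0]<.66)&(C[...,1]>-.01)&(C[...,1]<.1)&(C[...,2]>.055)&(C[...,2]<.1);a=C[m];print("pad",len(a),a.min(0),a.max(0))
  for y in np.arange(-.01,.09,.006):
    b=a[(a[:,1]>y)&(a[:,1]<y+.006)]
    if len(b):print(round(y,3),len(b),np.round([b[:,2].min(),np.median(b[:,2]),b[:,2].max(),b[:,0].min(),b[:,0].max()],4))
E
```

```text
front 1354 [0.03631353 0.07611063] 2.0796983669545623 0.4521079056193245 0.5844612117663632 0.0948120957632202 0.0023561357593188856
jawtop [0.45493063 0.07839565 0.09400566] [0.5767848  0.09215065 0.09550002] 0.09441233718698572
side ball 242 [ 0.46053    -0.02291684  0.12024108] [ 0.49217345 -0.00229135  0.15444525] [ 0.47277623 -0.00956852  0.14225801]
[ 0.47362416 -0.01513361  0.14192094] 0.0006259594010935275
pad 1022 [ 0.57505132 -0.00494035  0.05560309] [0.63621583 0.09761543 0.09464801]
-0.01 6 [0.0644 0.0657 0.0662 0.5753 0.5945]
-0.004 10 [0.0647 0.0667 0.0678 0.5762 0.5933]
0.002 22 [0.0651 0.0687 0.0702 0.5759 0.594 ]
0.008 22 [0.063  0.0672 0.0695 0.5751 0.5912]
0.014 15 [0.061  0.0675 0.0682 0.5753 0.5861]
0.02 213 [0.0656 0.0804 0.0895 0.5766 0.6359]
0.026 116 [0.0665 0.0709 0.0893 0.5755 0.6348]
0.032 69 [0.0665 0.0705 0.072  0.5764 0.6362]
0.038 72 [0.0652 0.0706 0.0733 0.5756 0.6344]
0.044 71 [0.0664 0.071  0.0731 0.5756 0.6347]
0.05 72 [0.0674 0.0715 0.0728 0.5761 0.6344]
0.056 7 [0.0709 0.0718 0.0727 0.5832 0.5957]
0.068 8 [0.0893 0.0896 0.0907 0.5872 0.6314]
0.07
[... 485 characters left out ...]
6  0.5968]
0.002 31 [0.0597 0.0673 0.0706 0.5754 0.5956]
0.008 24 [0.0576 0.0659 0.069  0.5754 0.5968]
0.014 27 [0.0587 0.0659 0.0685 0.5752 0.5956]
0.02 267 [0.057  0.0773 0.0904 0.5752 0.6381]
0.026 13 [0.0581 0.067  0.0722 0.5762 0.6379]
0.032 12 [0.0659 0.0699 0.0714 0.6305 0.6384]
0.038 26 [0.0668 0.0707 0.0728 0.5845 0.6373]
0.044 70 [0.064  0.0705 0.0742 0.5751 0.6374]
0.05 66 [0.0645 0.071  0.0735 0.5756 0.6371]
0.056 61 [0.0663 0.0713 0.0739 0.5803 0.6375]
0.062 56 [0.0667 0.0714 0.0735 0.583  0.637 ]
0.068 121 [0.067  0.0732 0.092  0.5825 0.6382]
0.074 180 [0.0671 0.0813 0.0933 0.575  0.638 ]
0.08 18 [0.0837 0.0922 0.0939 0.5754 0.5856]
0.086 16 [0.08   0.0907 0.094  0.5753 0.5852]
```

View pics/scene0c.png

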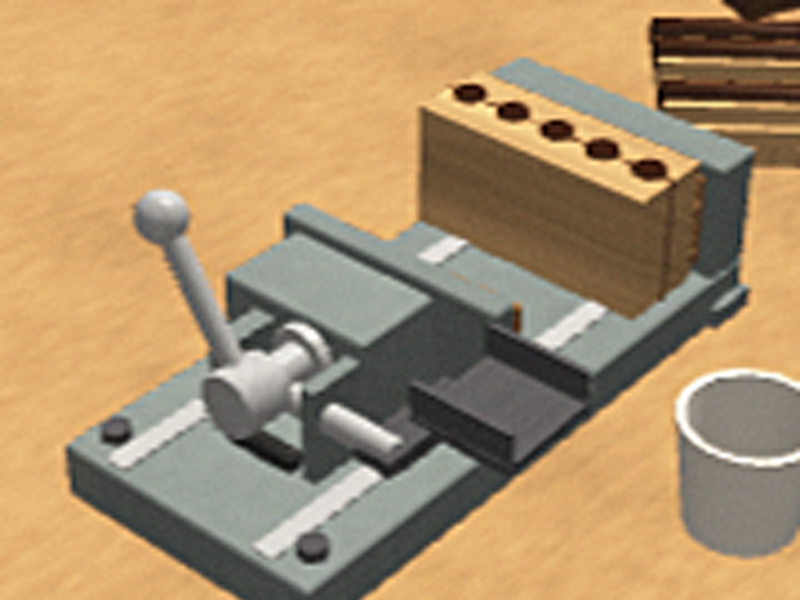

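View pics/side0c.png

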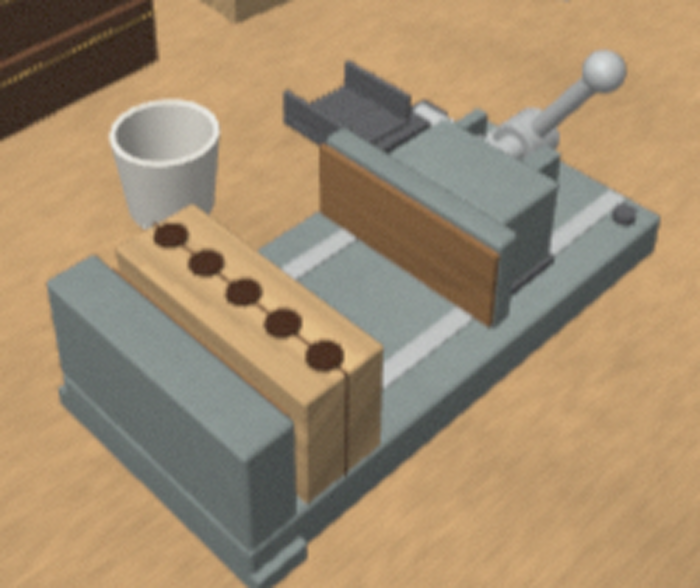

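```bash
python3 - <<'E'
from h import *
a=np.array([.2127,.6401]);b=np.array([.607,.046]);u=(b-a)/np.linalg.norm(b-a)
for n in("side0","scene0"):
    C=cloud(load(n)).reshape(-1,3);d=C[:,:2]-a;s=d@u;w=abs(d@np.array([-u[1],u[0]]))
    for k in np.arange(0,.75,.05):
        m=(s>k)&(s<k+.05)&(w<.12)&(C[:,2]<.6)
        if m.sum():print(n,round(k,2),np.round(np.nanpercentile(C[m,2],99.5),3),m.sum())
E
python3 -m crank '[[0,0,0.1236,0,0,0,-1],[0,0,0.1236,0,0,0,-1],[0,0,0.1236,0,0,0,-1],[0,0,0.1236,0,0,0,-1],[0,0,0.1236,0,0,0,-1],[0,0,0.1236,0,0,0,-1],[0,0,0.1236,0,0,0,-1],[0,0,0.1236,0,0,0,-1],[0,0,0.1236,0,0,0,-1],[0,0,0.1236,0,0,0,-1],[0,0,0,0,0,0,-1]]' 20
```

```text
side0 0.35 0.026 566
side0 0.4 0.096 6424
side0 0.45 0.103 9153
side0 0.5 0.104 4886
side0 0.55 0.103 2601
side0 0.6 0.094 3517
side0 0.65 0.094 2332
side0 0.7 0.099 1917
scene0 0.0 0.383 1232
scene0 0.05 0.335 985
scene0 0.1 0.146 986
scene0 0.15 0.026 668
scene0 0.2 0.03 501
scene0 0.25 0.033 749
scene0 0.3 0.032 351
scene0 0.35 0.026 254
scene0 0.4 0.096 253
scene0 0.45 0.103 465
scene0 0.5 0.103 2070
scene0 0.55 0.103 1651
scene0 0.6 0.094 932
scene0 0.65 0.094 2654
scene0 0.7 0.099 3986
clock: 1.07
ee_pos: [0.2128, 0.6403, 0.2262]
tcp_rot: [-0.0, -0.004, 1.0, -0.0]
contact_force: [0.4, 0.2, 0.2]
opening: 0.0199
```

Path is clear at this height. Moving above the paddle.

```bash
python3 -m crank '[[0,0,0,-0.0195,-0.0299,0,-1],[0,0,0,-0.0195,-0.0299,0,-1],[0,0,0,-0.0195,-0.0299,0,-1],[0,0,0,-0.0195,-0.0299,0,-1],[0,0,0,-0.0195,-0.0299,0,-1],[0,0,0,-0.0195,-0.0299,0,-1],[0,0,0,-0.0195,-0.0299,0,-1],[0,0,0,-0.0195,-0.0299,0,-1],[0,0,0,-0.0195,-0.0299,0,-1],[0,0,0,-0.0195,-0.0299,0,-1],[0,0,0,-0.0195,-0.0299,0,-1],[0,0,0,-0.0195,-0.0299,0,-1],[0,0,0,-0.0195,-0.0299,0,-1],[0,0,0,-0.0195,-0.0299,0,-1],[0,0,0,-0.0195,-0.0299,0,-1],[0,0,0,-0.0195,-0.0299,0,-1],[0,0,0,-0.0195,-0.0299,0,-1],[0,0,0,-0.0195,-0.0299,0,-1],[0,0,0,-0.0195,-0.0299,0,-1],[0,0,0,-0.0195,-0.0299,0,-1]]'
python3 - <<'E'
from h import *
from rig import sense, imaging
p=imaging.camera_params("wrist");im,d=imaging.get_image("wrist");print(sense())
np.savez("pics/wrist1.npz",im=im,d=d,mtx=p["mtx"],pos=p["position"],att=p["attitude"]);cv2.imwrite("pics/wrist1.png",im[:,:,::-1])
E
```

```text
clock: 2.73
ee_pos: [0.6119, 0.0464, 0.2265]
tcp_rot: [0.0, -0.009, 1.0, 0.0]
contact_force: [0.4, 1.3, 0.8]
opening: 0.0005
{'clock': 2.7833, 'joint_positions': array([ 0.38629297,  0.26277968, -0.12672061,  0.00185859, -1.18220143,
       -0.37021137]), 'joint_velocities': array([ 0.0709291 , -0.02951558, -0.06353438, -0.01765746,  0.01068931,
       -0.13206215]), 'joint_efforts': array([  0.93360035, -58.0895412 ,  24.80536938,   4.88879755,
        -0.53132588,  -0.58242749]), 'ee_pos': array([0.61434784, 0.04211327, 0.22599649]), 'tcp_rot': array([-1.03155433e-04, -8.39318977e-03,  9.99964304e-01, -9.66245868e-04]), 'contact_force': array([ 3.85493173, -1.61336958,  2.46289575]), 'ft_torque': array([-0.22109718, -0.80640413,  0.02375308]), 'opening': 0.0005038054108707032}
```

View pics/wrist1.png

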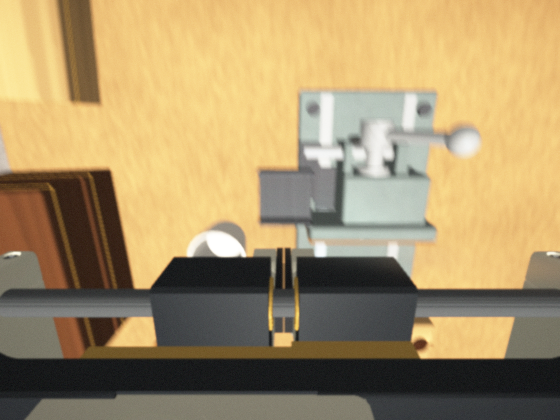

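Wrist view: paddle at about (285,195), ball at (465,140). It was blurred, since the arm had not settled. I'll settle and measure again.

```bash
python3 -m crank '[[0,0,0,0,0,0,-1],[0,0,0,0,0,0,-1],[0,0,0,0,0,0,-1]]'
python3 - <<'E'
from h import *
from rig import sense, imaging
p=imaging.camera_params("wrist");im,d=imaging.get_image("wrist");print(sense()['ee_pos'],sense()['contact_force'])
np.savez("pics/wrist2.npz",im=im,d=d,mtx=p["mtx"],pos=p["position"],att=p["attitude"])
cv2.imwrite("pics/wrist2.png",cv2.resize(im[90:260,230:490,::-1],None,fx=3,fy=3,interpolation=cv2.INTER_CUBIC))
C=cloud(np.load("pics/wrist2.npz"))
m=(C[...,0]>.575)&(C[...,0]<.66)&(C[...,1]>-.01)&(C[...,1]<.1)&(C[...,2]>.055)&(C[...,2]<.1);a=C[m]
for y in np.arange(.01,.09,.004):
    b=a[(a[:,1]>y)&(a[:,1]<y+.004)]
    if len(b):print(round(y,3),len(b),np.round([b[:,2].min(),np.median(b[:,2]),b[:,2].max(),b[:,0].min(),b[:,0].max()],4))
m=(C[...,2]>.091)&(C[...,2]<.1)&(C[...,1]>.03)&(C[...,1]<.12)&(C[...,0]>.4)&(C[...,0]<.65);a=C[m];print("jawtop",a.min(0),a.max(0),np.median(a,0),cv2.minAreaRect(a[:,:2].astype(np.float32)))
m=(C[...,2]>.13)&(C[...,2]<.17)&(abs(C[...,1])<.06)&(C[...,0]>.4)&(C[...,0]<.56);a=C[m];print("ball",len(a),a.min(0),a.max(0),a.mean(0))
E
```

```text
clock: 3.03
ee_pos: [0.6108, 0.0484, 0.2264]
tcp_rot: [-0.0, -0.008, 1.0, 0.0]
contact_force: [0.3, -0.3, -0.3]
opening: 0.0002
[0.61075106 0.04875893 0.22662161] [ 0.46361299 -0.46747598  0.00687562]
0.01 76 [0.059  0.0666 0.0683 0.5756 0.594 ]
0.014 76 [0.0595 0.0669 0.0682 0.5753 0.5939]
0.018 294 [0.0607 0.0771 0.0897 0.5753 0.6359]
0.022 176 [0.0661 0.0881 0.0899 0.5752 0.6359]
0.026 118 [0.0656 0.0702 0.072  0.5751 0.6352]
0.03 227 [0.0664 0.0705 0.0728 0.5759 0.6353]
0.034 212 [0.0663 0.0707 0.0729 0.5758 0.6354]
0.038 220 [0.0666 0.071  0.073  0.5755 0.6353]
0.042 222 [0.0669 0.0711 0.0731 0.5752 0.6353]
0.046 214 [0.0671 0.0713 0.0728 0.5752 0.6353]
0.05 212 [0.0672 0.0714 0.0733 0.575  0.6354]
0.054 195 [0.0699 0.0716 0.0738 0.5815 0.6354]
0.058 193 [0.07   0.0718 0.0737 0.5813 0.6354]
0.062 186 [0.0701 0.072  0.0736 0.5811 0.6354]
0.066 190 [0.0702 0.0721 0.0745 0.581  0.6354]
0.07 480 [0.0704 0.0792 0.0922 0.5809 0.6354]
0.074 211 [0.0561 0.0901 0.0933 0.5751 0.6355]
0.078 34 [0.0866 0.0928 0.0943 0.5752 0.583 ]
0.082 37 [0.075  0.0931 0.0944 0.575  0.583 ]
0.086 37 [0.0635 0.0927 0.0939 0.5758 0.5829]
jawtop [0.45384117 0.03005226 0.09100023] [0.63502386 0.09051634 0.09560378] [0.5141598  0.07945693 0.09279411] ((0.5444192290306091, 0.06026626378297806), (0.060445137321949005, 0.1811864972114563), 89.9593505859375)
ball 1006 [ 0.46355581 -0.02697184  0.13000222] [ 0.48922662 -0.00347287  0.15499521] [ 0.47835893 -0.01602675  0.14729729]
```

View pics/wrist2.png

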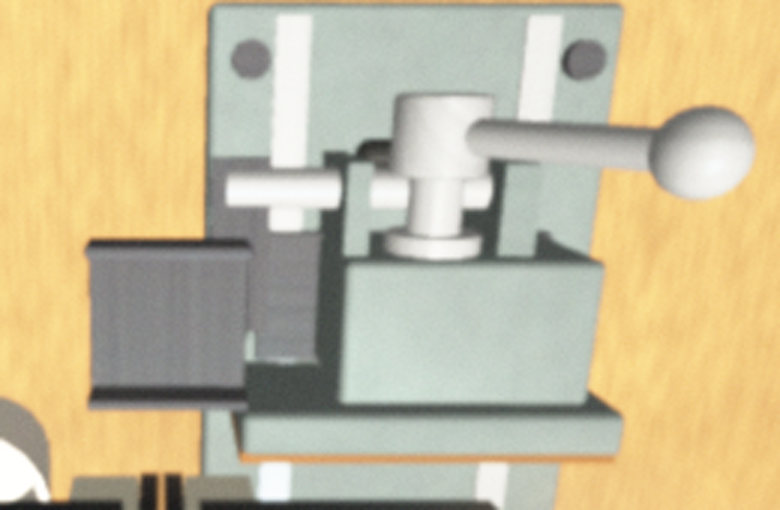

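```bash
python3 - <<'E'
from h import *
for n in("side0","scene0"):
    C=cloud(load(n));m=(C[...,0]>.638)&(C[...,0]<.78)&(C[...,1]>.0)&(C[...,1]<.25)&(C[...,2]>.015);a=C[m];print(n,len(a),a.min(0),a.max(0))
E
python3 -m crank '[[0,0,0,0.001,0.003,0.035,-1],[0,0,0,0.001,0.003,0.035,-1],[0,0,0,0.001,0.003,0.035,-1],[0,0,0,0,0.001,0.025,-1],[0,0,0,0,0,0.01,-1],[0,0,0,0,0,0,-1],[0,0,0,0,0,0,-1]]'
```

```text
side0 1318 [0.65082015 0.09751695 0.01516977] [0.7186246  0.16481325 0.06206082]
scene0 1062 [0.63800695 0.02318206 0.01500684] [0.72233922 0.16494359 0.09034649]
clock: 3.67
ee_pos: [0.6085, 0.0587, 0.0875]
tcp_rot: [0.0, -0.008, 1.0, -0.0]
contact_force: [0.7, -0.5, 1.2]
opening: 0.0005
```

```bash
python3 -m crank '[[0,0,0,0,0,0.008,-1],[0,0,0,0,0,0.006,-1],[0,0,0,0,0,0.004,-1],[0,0,0,0,0,0.004,-1],[0,0,0,0,0,0,-1]]'; python3 -m crank '[[0,0,0,0,0,0.003,-1],[0,0,0,0,0,0.003,-1],[0,0,0,0,0,0,-1]]'; python3 -m crank '[[0,0,0,0,0,0.002,-1],[0,0,0,0,0,0.0,-1],[0,0,0,0,0,0,-1]]'
```

```text
clock: 4.08
ee_pos: [0.609, 0.0583, 0.0653]
tcp_rot: [0.001, -0.007, 1.0, 0.0]
contact_force: [0.3, 1.2, 6.3]
opening: -0.0001
clock: 4.33
ee_pos: [0.609, 0.0583, 0.0596]
tcp_rot: [0.001, -0.007, 1.0, 0.0]
contact_force: [-1.6, 1.7, 8.3]
opening: 0.0006
clock: 4.58
ee_pos: [0.609, 0.0582, 0.058]
tcp_rot: [0.001, -0.007, 1.0, 0.0]
contact_force: [-2.2, 0.3, 8.8]
opening: 0.0005
```

```bash
python3 -m crank '[[0,0,0,0,0,0.001,-1],[0,0,0,0,0.002,0,-1],[0,0,0,0,0.004,0,-1],[0,0,0,0,0.004,0,-1],[0,0,0,0,0.004,0,-1],[0,0,0,0,0.004,0,-1],[0,0,0,0,0,0,-1]]'
python3 - <<'E'
from h import *
from rig import sense, imaging
for n in("side","scene"):
    p=imaging.camera_params(n);im,d=imaging.get_image(n)
    np.savez(f"pics/{n}3.npz",im=im,d=d,mtx=p["mtx"],pos=p["position"],att=p["attitude"])
    cv2.imwrite(f"pics/{n}3.png",cv2.resize(im[150:400,150:400,::-1],None,fx=2.4,fy=2.4,interpolation=cv2.INTER_CUBIC))
Q=cloud(load("side3"))
m=(Q[...,2]>.092)&(Q[...,2]<.1)&(Q[...,0]>.44)&(Q[...,0]<.58)&(Q[...,1]>.06)&(Q[...,1]<.15);print(np.nanpercentile(Q[m][:,1],[2,50,98]))
Q=cloud(load("side0"))
m=(Q[...,2]>.092)&(Q[...,2]<.1)&(Q[...,0]>.44)&(Q[...,0]<.58)&(Q[...,1]>.06)&(Q[...,1]<.15);print(np.nanpercentile(Q[m][:,1],[2,50,98]))
E
```

```text
clock: 5.17
ee_pos: [0.6088, 0.0765, 0.0572]
tcp_rot: [0.001, -0.007, 1.0, 0.0]
contact_force: [-1.8, 1.6, 9.1]
opening: 0.0004
[0.09489631 0.102582   0.10970379]
[0.07673469 0.08413381 0.09149857]
```

View pics/scene3.png

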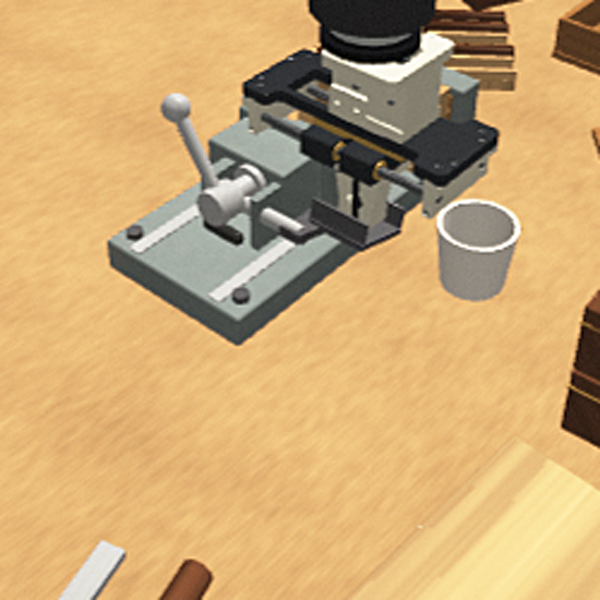

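The jaw is following the finger 1:1 (18 mm each).

```bash
python3 -m crank '[[0,0,0,0,0.004,0,-1],[0,0,0,0,0.005,0,-1],[0,0,0,0,0.005,0,-1],[0,0,0,0,0.005,0,-1],[0,0,0,0,0.005,0,-1],[0,0,0,0,0.005,0,-1],[0,0,0,0,0.005,0,-1],[0,0,0,0,0.005,0,-1],[0,0,0,0,0.005,0,-1],[0,0,0,0,0.005,0,-1],[0,0,0,0,0.005,0,-1],[0,0,0,0,0.005,0,-1],[0,0,0,0,0.004,0,-1],[0,0,0,0,0.002,0,-1],[0,0,0,0,0,0,-1]]'
python3 -m crank '[[0,0,0,0,0.002,0,-1],[0,0,0,0,0.002,0,-1],[0,0,0,0,0,0,-1]]'
```

```text
clock: 6.52
ee_pos: [0.6079, 0.1415, 0.0572]
tcp_rot: [0.001, -0.007, 1.0, 0.0]
contact_force: [-1.5, 1.3, 7.8]
opening: 0.0007
clock: 6.77
ee_pos: [0.6078, 0.1453, 0.0572]
tcp_rot: [0.001, -0.007, 1.0, 0.0]
contact_force: [-1.2, 0.6, 9.4]
opening: 0.0009
```

```bash
python3 -m crank '[[0,0,0,0,0.002,0,-1],[0,0,0,0,0.002,0,-1],[0,0,0,0,0,0,-1]]'; python3 - <<'E'
from h import *
from rig import sense, imaging
for n in("side",):
    p=imaging.camera_params(n);im,d=imaging.get_image(n)
    np.savez(f"pics/{n}4.npz",im=im,d=d,mtx=p["mtx"],pos=p["position"],att=p["attitude"])
    cv2.imwrite(f"pics/{n}4.png",cv2.resize(im[190:400,150:400,::-1],None,fx=2.8,fy=2.8,interpolation=cv2.INTER_CUBIC))
E
```

```text
clock: 7.02
ee_pos: [0.6078, 0.1492, 0.0572]
tcp_rot: [0.001, -0.007, 1.0, 0.0]
contact_force: [-0.9, -0.5, 8.5]
opening: 0.0003
```

View pics/side4.png

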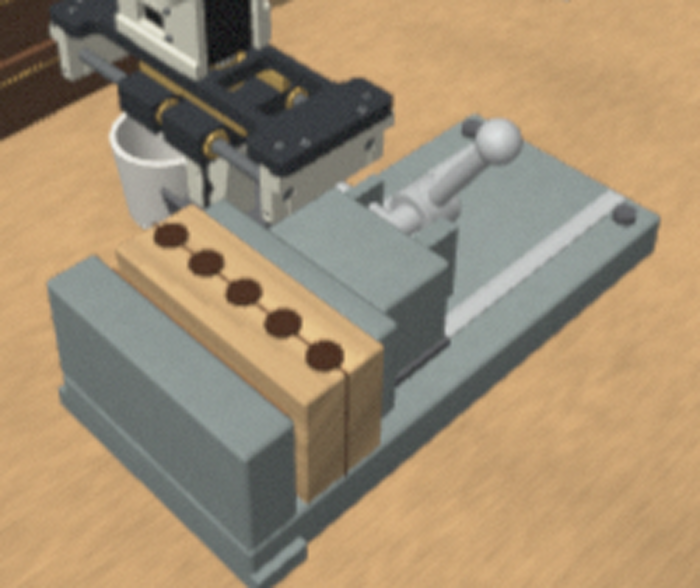

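The jaw now sits about at the mould face (side view, jaw top edge at (390,330) against the mould). I'll close the last gap in small steps.

```bash
for i in 1; do python3 -m crank '[[0,0,0,0,0.001,0,-1],[0,0,0,0,0.001,0,-1],[0,0,0,0,0,0,-1]]'; done;  python3 -m crank '[[0,0,0,0,0.001,0,-1],[0,0,0,0,0.001,0,-1],[0,0,0,0,0,0,-1]]'
```

```text
clock: 7.32
ee_pos: [0.6077, 0.1506, 0.0572]
tcp_rot: [0.001, -0.007, 1.0, -0.0]
contact_force: [-0.6, -2.4, 8.8]
opening: 0.0002
clock: 7.57
ee_pos: [0.6078, 0.1526, 0.0572]
tcp_rot: [0.001, -0.007, 1.0, -0.0]
contact_force: [-0.5, -3.6, 8.9]
opening: 0.0007
```

```bash
python3 -m crank '[[0,0,0,0,0.001,0,-1],[0,0,0,0,0.001,0,-1],[0,0,0,0,0,0,-1]]';  python3 -m crank '[[0,0,0,0,0.001,0,-1],[0,0,0,0,0.001,0,-1],[0,0,0,0,0,0,-1]]'
```

```text
clock: 7.82
ee_pos: [0.6078, 0.1546, 0.0572]
tcp_rot: [0.001, -0.007, 1.0, -0.0]
contact_force: [-0.6, -3.6, 7.8]
opening: 0.0008
clock: 8.07
ee_pos: [0.6078, 0.1566, 0.0572]
tcp_rot: [0.001, -0.007, 1.0, -0.0]
contact_force: [0.0, -2.3, 7.4]
opening: 0.0004
```

```bash
python3 -m crank '[[0,0,0,0,0.001,0,-1],[0,0,0,0,0.001,0,-1],[0,0,0,0,0,0,-1]]';  python3 - <<'E'
from h import *
from rig import sense, imaging
for n in("side",):
    p=imaging.camera_params(n);im,d=imaging.get_image(n)
    np.savez(f"pics/{n}5.npz",im=im,d=d,mtx=p["mtx"],pos=p["position"],att=p["attitude"])
    cv2.imwrite(f"pics/{n}5.png",cv2.resize(im[190:400,150:400,::-1],None,fx=2.8,fy=2.8,interpolation=cv2.INTER_CUBIC))
for k in "045":
  C=cloud(load("side"+k));m=(C[...,2]>.097)&(C[...,2]<.104)&(C[...,0]>.4)&(C[...,0]<.62)&(C[...,1]>.15)&(C[...,1]<.25)
  print(k,np.nanmedian(C[m],0),cv2.minAreaRect(C[m][:,:2].astype(np.float32)))
  m=(C[...,2]>.092)&(C[...,2]<.096)&(C[...,0]>.46)&(C[...,0]<.56)&(C[...,1]>.06)&(C[...,1]<.195);print(np.nanpercentile(C[m][:,1],[2,50,98]))
E
```

```text
clock: 8.32
ee_pos: [0.6077, 0.1585, 0.0571]
tcp_rot: [0.001, -0.007, 1.0, -0.0]
contact_force: [1.5, -2.4, 8.2]
opening: 0.0005
0 [0.50268618 0.21419867 0.10034572] ((0.5114733576774597, 0.2175525724887848), (0.06370242685079575, 0.14112935960292816), 89.51741790771484)
[0.07672493 0.08408273 0.09163699]
4 [0.50348657 0.21411565 0.10035132] ((0.5209944844245911, 0.19515028595924377), (0.16138233244419098, 0.08412439376115799), 0.5388755202293396)
[0.08048584 0.17406106 0.1811714 ]
5 [0.5032794  0.21546947 0.10036034] ((0.5223785042762756, 0.21146389842033386), (0.07320810109376907, 0.1681092530488968), 79.99861145019531)
[0.08361571 0.17609358 0.18279706]
```

View pics/side5.png

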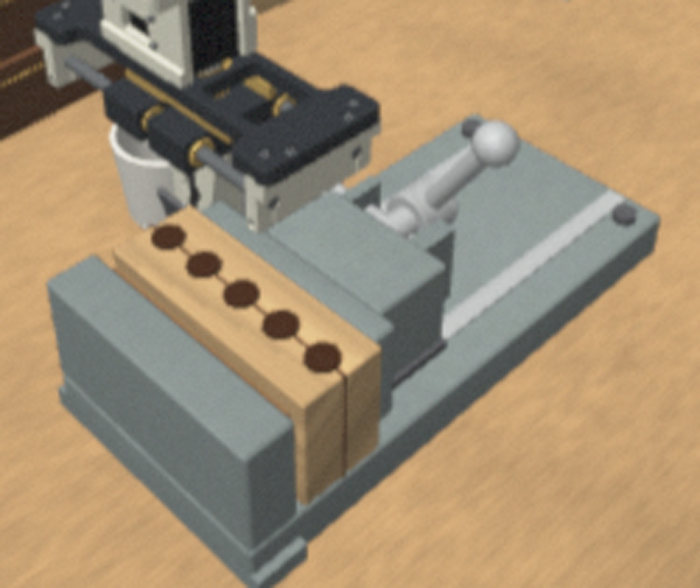

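```bash
python3 -m crank '[[0,0,0,0,0,0.0015,-1],[0,0,0,0,0.0015,0,-1],[0,0,0,0,0,0,-1]]';  python3 -m crank '[[0,0,0,0,0.0015,0,-1],[0,0,0,0,0.0015,0,-1],[0,0,0,0,0,0,-1]]'
```

```text
clock: 8.62
ee_pos: [0.6076, 0.1595, 0.0555]
tcp_rot: [0.001, -0.007, 1.0, -0.0]
contact_force: [1.2, -5.5, 7.5]
opening: 0.0003
clock: 8.87
ee_pos: [0.6075, 0.1612, 0.0555]
tcp_rot: [0.001, -0.007, 1.0, -0.001]
contact_force: [2.4, -11.3, 7.6]
opening: 0.0003
```

```bash
python3 -m crank '[[0,0,0,0,0.0015,0,-1],[0,0,0,0,0,0,-1]]';  python3 - <<'E'
from h import *
from rig import sense, imaging
for n in("side",):
    p=imaging.camera_params(n);im,d=imaging.get_image(n)
    np.savez(f"pics/{n}6.npz",im=im,d=d,mtx=p["mtx"],pos=p["position"],att=p["attitude"])
    cv2.imwrite(f"pics/{n}6.png",cv2.resize(im[190:400,150:400,::-1],None,fx=2.8,fy=2.8,interpolation=cv2.INTER_CUBIC))
for k in "0456":
  C=cloud(load("side"+k));m=(C[...,2]>.097)&(C[...,2]<.104)&(C[...,0]>.4)&(C[...,0]<.60)&(C[...,1]>.17)&(C[...,1]<.25);a=C[m]
  print(k,[np.round(np.percentile(a[(a[:,0]>x)&(a[:,0]<x+.03)][:,1],[3,50,97]),4) for x in(.45,.48,.51,.54)])
  m=(C[...,2]>.092)&(C[...,2]<.096)&(C[...,0]>.46)&(C[...,0]<.56)&(C[...,1]>.06)&(C[...,1]<.195);print(np.nanpercentile(C[m][:,1],[2,50,98]))
  m=(C[...,2]>.092)&(C[...,2]<.0965)&(C[...,0]>.46)&(C[...,0]<.56)&(C[...,1]>.235)&(C[...,1]<.3);print(np.nanpercentile(C[m][:,1],[2,50,98]))
E
```

```text
clock: 9.03
ee_pos: [0.6075, 0.162, 0.0555]
tcp_rot: [0.0, -0.007, 1.0, -0.002]
contact_force: [3.1, -13.3, 8.1]
opening: 0.0007
0 [array([0.1881, 0.2137, 0.2352]), array([0.1886, 0.2148, 0.2357]), array([0.1886, 0.2142, 0.2359]), array([0.1892, 0.2152, 0.2364])]
[0.07672493 0.08408273 0.09163699]
[0.23559833 0.25709171 0.27150606]
4 [array([0.1881, 0.2143, 0.2352]), array([0.1883, 0.2144, 0.2354]), array([0.1889, 0.2143, 0.2358]), array([0.1891, 0.2151, 0.2362])]
[0.08048584 0.17406106 0.1811714 ]
[0.23572633 0.25676248 0.27139079]
5 [array([0.1892, 0.215 , 0.2362]), array([0.1899, 0.2157, 0.2371]), array([0.1905, 0.2161, 0.2373]), array([0.191 , 0.2164, 0.2379])]
[0.08361571 0.17609358 0.18279706]
[0.23685478 0.25684003 0.27148908]
6 [array([0.1893, 0.2149, 0.2365]), array([0.1897, 0.2155, 0.237 ]), array([0.1903, 0.2158, 0.2373]), array([0.1909, 0.2167, 0.2379])]
[0.08680945 0.17617901 0.1828836 ]
[0.23715277 0.25711961 0.27141881]
```

View pics/side6.png

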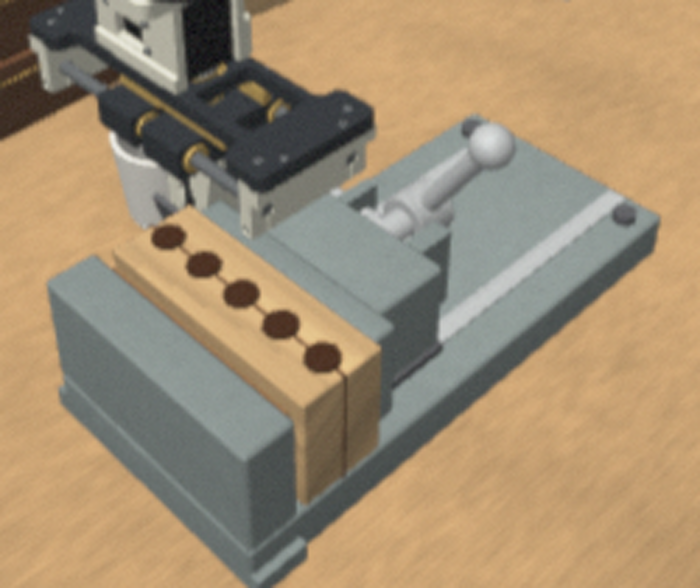

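The mould moved 1.3 mm and stopped against the fixed jaw; the force is building (13 N) with the lever still down. Raising straight up to release the lever.

```bash
python3 -m crank '[[0,0,0,0,0,-0.004,-1],[0,0,0,0,0,-0.004,-1],[0,0,0,0,0,-0.004,-1],[0,0,0,0,0,-0.004,-1],[0,0,0,0,-0.002,-0.006,-1],[0,0,0,0,-0.003,-0.012,-1],[0,0,0,0,0,-0.03,-1],[0,0,0,0,0,-0.035,-1],[0,0,0,0,0,-0.035,-1],[0,0,0,0,0,-0.025,-1],[0,0,0,0,0,0,-1],[0,0,0,0,0,0,-1]]'
python3 - <<'E'
from h import *
from rig import sense, imaging
for n in("side","scene"):
    p=imaging.camera_params(n);im,d=imaging.get_image(n)
    np.savez(f"pics/{n}7.npz",im=im,d=d,mtx=p["mtx"],pos=p["position"],att=p["attitude"])
    cv2.imwrite(f"pics/{n}7.png",cv2.resize(im[150:350,150:400,::-1],None,fx=2.8,fy=2.8,interpolation=cv2.INTER_CUBIC))
for n in("side7","scene7"):
  C=cloud(load(n));m=(C[...,2]>.12)&(C[...,2]<.157)&(abs(C[...,1]-.08)<.06)&(C[...,0]>.43)&(C[...,0]<.52);a=C[m]
  a=a[a[:,2]>a[:,2].max()-.022]
  from scipy.optimize import least_squares
  r=least_squares(lambda c:np.linalg.norm(a-c,axis=1)-.012,a.mean(0),loss='soft_l1',f_scale=.001);print(len(a),r.x,np.abs(r.fun).mean())
  m=(C[...,0]>.585)&(C[...,0]<.633)&(C[...,1]>.09)&(C[...,1]<.19)&(C[...,2]>.05)&(C[...,2]<.1);a=C[m]
  for y in np.arange(.11,.18,.006):
    b=a[(a[:,1]>y)&(a[:,1]<y+.006)]
    if len(b):print(round(y,3),len(b),np.round(np.median(b[:,2]),4))
E
```

```text
clock: 10.08
ee_pos: [0.6074, 0.1603, 0.2152]
tcp_rot: [0.002, -0.007, 1.0, 0.001]
contact_force: [-0.0, -0.6, -1.4]
opening: 0.0005
229 [0.47250317 0.07876068 0.142012  ] 0.0005009987536132056
0.11 16 0.0889
0.116 234 0.0799
0.122 65 0.0716
0.128 65 0.0719
0.134 64 0.0726
0.14 69 0.0732
0.146 70 0.0738
0.152 13 0.0741
0.164 88 0.0923
0.17 153 0.0816
122 [0.47384093 0.07992282 0.14088921] 0.000901016483738194
0.11 110 0.0808
0.116 103 0.0747
0.128 3 0.0709
0.134 23 0.0727
0.14 44 0.0728
0.146 40 0.0735
0.152 45 0.0741
0.158 41 0.0744
0.164 175 0.0832
0.17 9 0.0918
```

View pics/scene7.png

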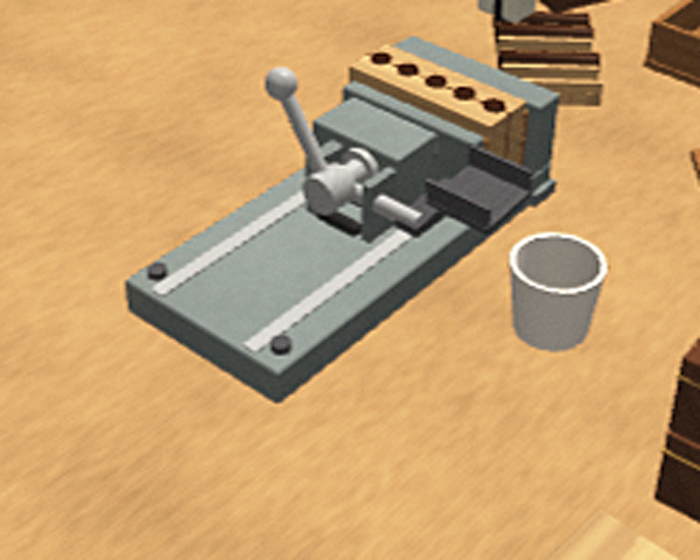

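Lever is back up and ball is at about (.473,.079,.142). I'll go to its -x side with the fingers shut.

```bash
python3 -m crank '[[0,0,0,0.0305,-0.0131,0,-1],[0,0,0,0.0305,-0.0131,0,-1],[0,0,0,0.0305,-0.0131,0,-1],[0,0,0,0.0305,-0.0131,0,-1],[0,0,0,0.0305,-0.0131,0,-1],[0,0,0,0.0305,-0.0131,0,-1],[0,0,0,0,0,0,-1],[0,0,0,0,0,0,-1],[0,0,0,0,0,0,-1]]'
```

```text
clock: 10.93
ee_pos: [0.4247, 0.0788, 0.2127]
tcp_rot: [-0.0, -0.007, 1.0, -0.0]
contact_force: [1.2, 0.2, 0.1]
opening: 0.0004
```

```bash
python3 -m crank '[[0,0,0,0,0,0.03,-1],[0,0,0,0,0,0.03,-1],[0,0,0,0,0,0.028,-1],[0,0,0,0,0,0,-1],[0,0,0,0,0,0,-1]]'; python3 -m crank '[[0,0,0,-0.006,0,0,-1],[0,0,0,-0.006,0,0,-1],[0,0,0,-0.004,0,0,-1],[0,0,0,-0.004,0,0,-1],[0,0,0,-0.004,0,0,-1],[0,0,0,0,0,0,-1]]'
```

```text
clock: 11.35
ee_pos: [0.4245, 0.0784, 0.1239]
tcp_rot: [-0.002, -0.007, 1.0, -0.002]
contact_force: [0.2, -0.2, 0.7]
opening: 0.0004
clock: 11.85
ee_pos: [0.4466, 0.0784, 0.1254]
tcp_rot: [-0.002, -0.006, 1.0, -0.001]
contact_force: [-15.3, 2.0, 12.6]
opening: 0.0004
```

```bash
python3 -m crank '[[0,0,0,-0.004,0,-0.001,-1],[0,0,0,-0.004,0,-0.001,-1],[0,0,0,-0.004,0,-0.001,-1],[0,0,0,-0.004,0,0,-1],[0,0,0,-0.004,0,0,-1],[0,0,0,0,0,0,-1]]'
python3 - <<'E'
from h import *
from rig import sense, imaging
for n in("side","scene"):
    p=imaging.camera_params(n);im,d=imaging.get_image(n)
    np.savez(f"pics/{n}8.npz",im=im,d=d,mtx=p["mtx"],pos=p["position"],att=p["attitude"])
    cv2.imwrite(f"pics/{n}8.png",cv2.resize(im[150:350,150:400,::-1],None,fx=2.8,fy=2.8,interpolation=cv2.INTER_CUBIC))
E
```

```text
clock: 12.35
ee_pos: [0.4685, 0.0792, 0.1291]
tcp_rot: [-0.0, -0.007, 1.0, -0.0]
contact_force: [-7.1, -0.5, 7.9]
opening: 0.0003
```

View pics/scene8.png

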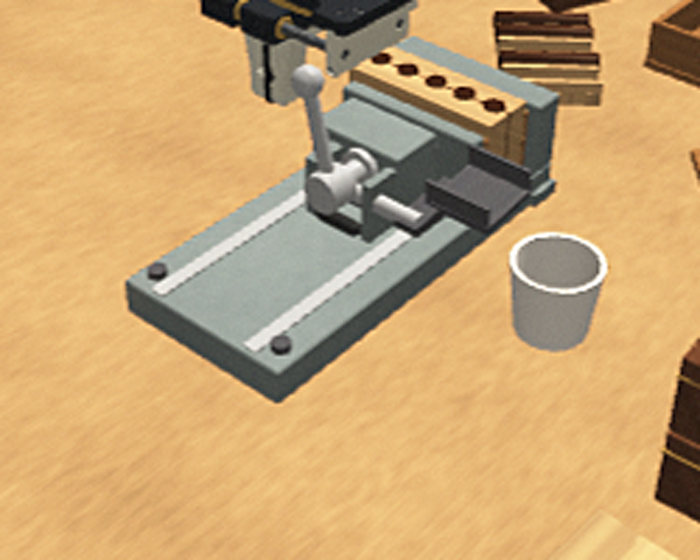

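View pics/side8.png

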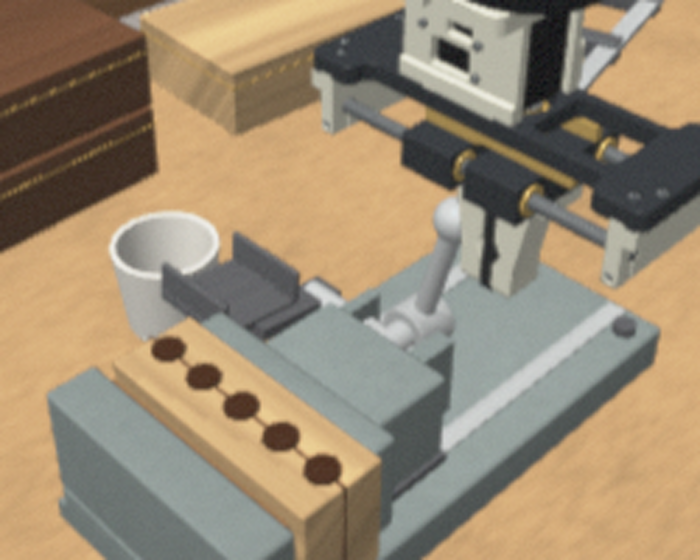

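The ball is rolling over with the finger behind it (scene: ball at (308,80) in the crop). Continuing past upright.

```bash
python3 -m crank '[[0,0,0,-0.005,0,0,-1],[0,0,0,-0.005,0,0,-1],[0,0,0,-0.005,0,0,-1],[0,0,0,-0.005,0,0,-1],[0,0,0,-0.005,0,0.001,-1],[0,0,0,-0.005,0,0.001,-1],[0,0,0,-0.005,0,0.002,-1],[0,0,0,-0.005,0,0.002,-1],[0,0,0,-0.005,0,0.002,-1],[0,0,0,0,0,0,-1]]'
```

```text
clock: 13.28
ee_pos: [0.5143, 0.08, 0.1206]
tcp_rot: [-0.0, -0.007, 1.0, 0.0]
contact_force: [-2.8, 0.4, 2.6]
opening: 0.0007
```

```bash
python3 -m crank '[[0,0,0,-0.004,0,0.001,-1],[0,0,0,-0.004,0,0.001,-1],[0,0,0,-0.004,0,0,-1],[0,0,0,-0.004,0,0,-1],[0,0,0,0,0,0,-1]]'
python3 - <<'E'
from h import *
from rig import sense, imaging
for n in("side","scene"):
    p=imaging.camera_params(n);im,d=imaging.get_image(n)
    np.savez(f"pics/{n}9.npz",im=im,d=d,mtx=p["mtx"],pos=p["position"],att=p["attitude"])
    cv2.imwrite(f"pics/{n}9.png",cv2.resize(im[150:350,150:400,::-1],None,fx=2.8,fy=2.8,interpolation=cv2.INTER_CUBIC))
E
```

```text
clock: 13.7
ee_pos: [0.5275, 0.0801, 0.1172]
tcp_rot: [-0.003, -0.007, 1.0, -0.0]
contact_force: [-8.8, 5.0, 1.6]
opening: 0.0002
```

View pics/scene9.png

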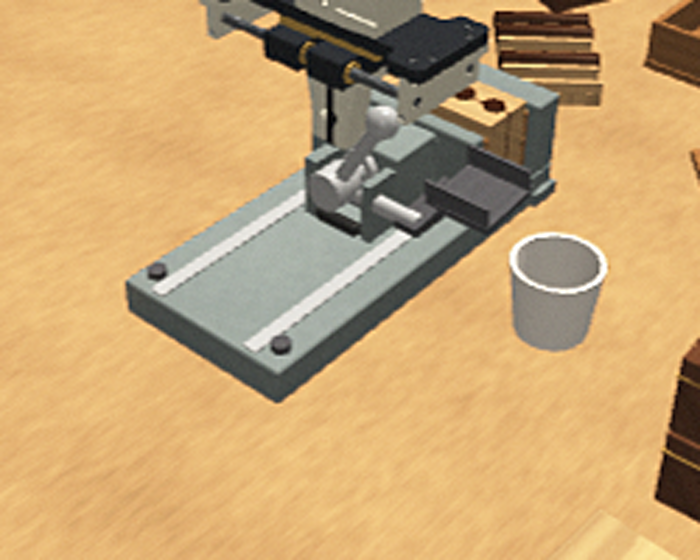

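View pics/side9.png

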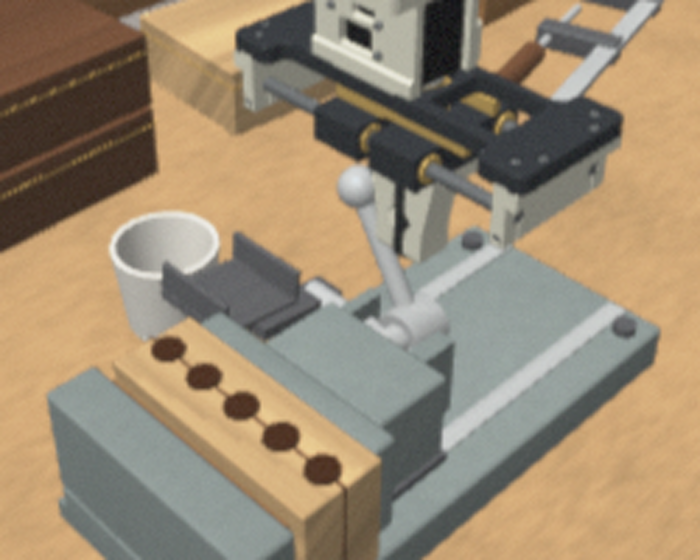

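```bash
python3 -m crank '[[0,0,0,-0.004,0,0,-1],[0,0,0,-0.004,0,0,-1],[0,0,0,-0.004,0,0,-1],[0,0,0,-0.003,0,0,-1],[0,0,0,0,0,0,-1]]'
cat > look.py <<'E'
import sys
from h import *
from rig import sense, imaging
from scipy.optimize import least_squares
k=sys.argv[1]
for n in("side","scene"):
    p=imaging.camera_params(n);im,d=imaging.get_image(n)
    np.savez(f"pics/{n}{k}.npz",im=im,d=d,mtx=p["mtx"],pos=p["position"],att=p["attitude"])
    cv2.imwrite(f"pics/{n}{k}.png",cv2.resize(im[150:350,150:400,::-1],None,fx=2.8,fy=2.8,interpolation=cv2.INTER_CUBIC))
    C=cloud(load(n+k))
    m=(C[...,2]>.108)&(C[...,2]<.157)&(abs(C[...,1]-.08)<.025)&(C[...,0]>.55)&(C[...,0]<.61);a=C[m]
    if len(a)>20:
        r=least_squares(lambda c:np.linalg.norm(a-c,axis=1)-.012,a.mean(0),loss='soft_l1',f_scale=.001);print(n,"ball",len(a),r.x,np.abs(r.fun).mean())
E
python3 look.py 10
```

```text
clock: 14.22
ee_pos: [0.5418, 0.0794, 0.1169]
tcp_rot: [-0.003, -0.006, 1.0, -0.001]
contact_force: [-9.7, 1.0, 0.1]
opening: 0.0002
side ball 348 [0.56113142 0.09505942 0.13466614] 0.00458382165968846
scene ball 330 [0.56736671 0.07898538 0.1348932 ] 0.005858003451701771
```

View pics/side10.png

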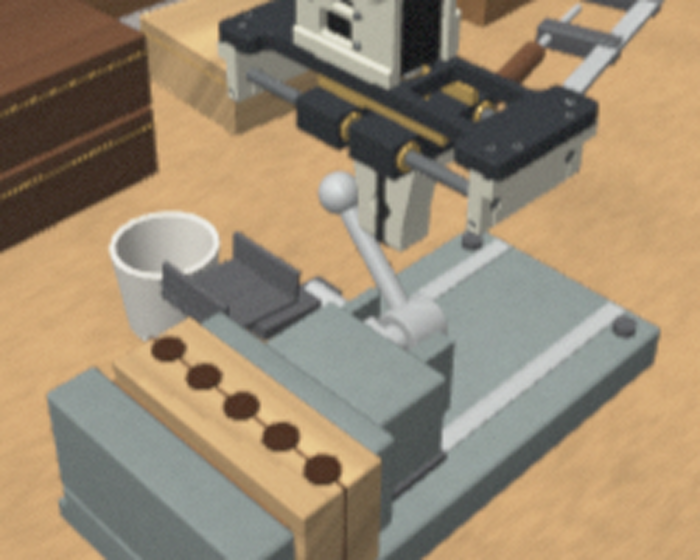

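```bash
python3 - <<'E'
from h import *
p,d=ray(load("side10"),270.7,218.2)
k=(.0795-p[1])/d[1];print(p+k*d)
E
python3 -m crank '[[0,0,0,-0.004,0,0,-1],[0,0,0,-0.004,0,0,-1],[0,0,0,0,0,0,-1],[0,0,0,0,0,0,-1]]'; python3 look.py 11
```

```text
[0.58437822 0.0795     0.12619972]
clock: 14.65
ee_pos: [0.5503, 0.0795, 0.1174]
tcp_rot: [-0.003, -0.007, 1.0, -0.001]
contact_force: [-8.4, -0.4, 0.8]
opening: 0.0003
side ball 429 [0.56491171 0.0936226  0.13203244] 0.005291986721049885
scene ball 356 [0.57270922 0.07733205 0.13485432] 0.006195250760962195
```

View pics/side11.png

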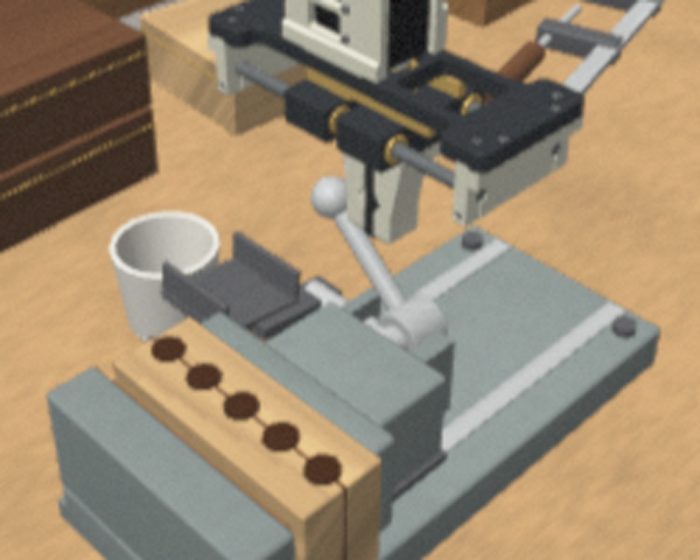

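The handle is roughly 50° past upright (ball at (330,196) in the crop). Retreating.

```bash
python3 -m crank '[[0,0,0,0.008,0,0,-1],[0,0,0,0.015,0,0,-1],[0,0,0,0.015,0,0,-1],[0,0,0,0.005,0,-0.03,-1],[0,0,0,0,0,-0.035,-1],[0,0,0,0,0,-0.035,-1],[0,0,0,0.02,-0.02,-0.01,-1],[0,0,0,0.02,-0.02,0,-1],[0,0,0,0,0,0,-1],[0,0,0,0,0,0,-1],[0,0,0,0,0,0,-1]]'; python3 look.py 12; python3 - <<'E'
from h import *
C=cloud(load("side12"))
m=(C[...,2]>.098)&(C[...,2]<.104)&(C[...,0]>.4)&(C[...,0]<.62)&(C[...,1]>.18)&(C[...,1]<.25);a=C[m];print(np.median(a,0),cv2.minAreaRect(a[:,:2].astype(np.float32)),np.polyfit(a[:,1],a[:,2],1))
for n in ("side12","scene12"):
  C=cloud(load(n));m=(C[...,0]>.585)&(C[...,0]<.633)&(C[...,1]>.128)&(C[...,1]<.16)&(C[...,2]>.04)&(C[...,2]<.085);a=C[m];print(n,"paddle",np.polyval(np.polyfit(a[:,1],a[:,2],1),.141),np.median(a[:,2]))
E
```

```text
clock: 15.67
ee_pos: [0.4707, 0.0396, 0.2288]
tcp_rot: [0.001, -0.007, 1.0, 0.0]
contact_force: [-0.0, 0.6, 0.7]
opening: 0.0003
side ball 291 [0.57693543 0.08821565 0.12447337] 0.003941508933031745
scene ball 153 [0.58108205 0.08811943 0.12620357] 0.0027687372818898425
[0.50304326 0.21547383 0.10037827] ((0.51100093126297, 0.21289649605751038), (0.14107391238212585, 0.05085599794983864), 0.5805813074111938) [-0.00580762  0.10183805]
side12 paddle 0.07374613696914481 0.07373166222154809
scene12 paddle 0.07332866430472187 0.07389098529072607
```

View pics/side12.png

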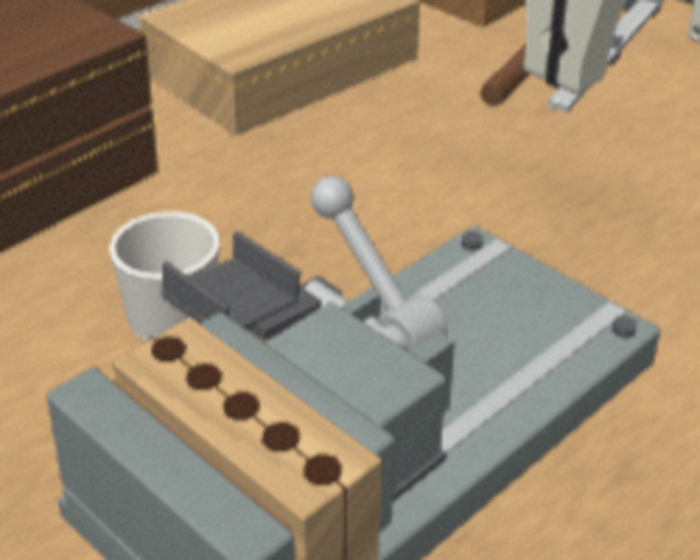

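View pics/scene12.png

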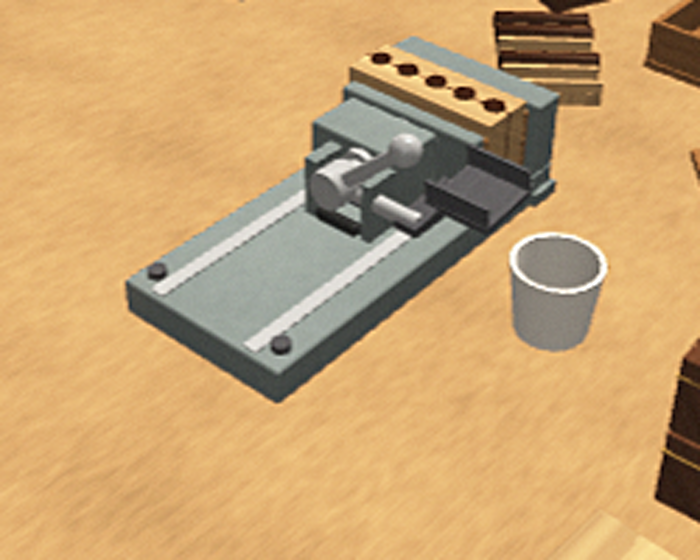

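The ball leans about 65 mm past the axis, the lever is up, the mould is square and upright, and the arm is clear of everything. Handing in.

```bash
python3 -c "
from rig import ticket
print(ticket.finish_job())"
```

```text
the job is handed in; nothing more can be done
None
```

The mould is clamped in the vise and the job was handed in after about 16 s of the 45 s allowed; no verdict is reported.

**What I did:** I pressed the paddle down about 11–13 mm with the shut fingers. Keeping it down, I slid the jaw about 90 mm until it pushed the mould against the fixed jaw. At that point the push was about 13 N and the mould no longer moved. I raised straight up so the lever sprang back, then pushed the ball over the top with the finger and withdrew.

**What the last checks showed:**
- **Lever:** it reads about 73 mm above the table in both cameras. It read about 71 mm before the press against the stated 69 mm, so the depth seems to read 2 mm or more high.
- **Handle:** its ball is about 60–70 mm past the axis, roughly 50° past upright. The final ball fit was poor, with 3–4 mm residuals.
- **Mould:** upright, with its top level at 100 mm, and about 0.6° off the world axes. It is nearly in line with the jaw.
- **Arm:** clear of everything, with the force reading near zero.

**Not checked:** I could not measure the clamping force directly. I infer it from the roughly 8 mm of screw feed against the 4 N/mm spring.

**Off plan:** the finger slipped about 7 mm on the paddle before it reached the front lip. The lever stayed pressed, so this had no lasting effect.

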